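# Back the eyelet feed wheel up one notch

### The job

The toothed feed wheel on the eyelet press has stepped one notch too far. Without grasping anything, use a fingertip to tip the pawl's thumb lever over gently so that the pawl lifts out of the teeth and stays up, push one of the wheel's upright pegs so that the wheel turns back exactly one notch (30 degrees clockwise seen from above), then push the lever back so that the pawl drops fully into the new notch. Leave the eyelets on their studs and everything else on the table where it is.

Things in the scene. Friction and masses are not known exactly. Their poses are not given: they have to be found in the camera images.
- feeder: Fixed eyelet press: grey base 260 x 330 x 12 mm with a flat feed wheel. Origin: on the table, on the wheel's vertical axis; z up. The pawl sits over the rim on the -x side, its pivot at (-86, 50, 56.5) mm on a post of 12 x 24 mm at (-118, 50), 68 mm high. The press column and its overhanging head fill x -40 to 40, y -75 to -215 mm, up to 294 mm high.
- feed_wheel (a joint): Turn of the feed wheel, rad, about 0 at the start. Positive = forward = counter-clockwise from above; backward = clockwise = negative. One notch back reads -0.524; the pawl, when down, leaves a play of about 0.05 backward and 0.06 forward, and blocks turning further backward. The wheel has friction and stays where it is left: 1 to 3 N at a peg moves it.
- pawl (a joint): Angle of the pawl, rad: 0 = down, nose in a notch; 0.8 = lifted fully, against its stop. Top-heavy: tipped beyond about 0.5 it falls over to 0.8 and stays lifted; brought back below that it drops by its own weight. The knob takes about 1 N to move.
- wheel_top (a point): Centre of the feed wheel's upper face, 40 mm above the table. Aluminium disc of 98 mm radius with a steel hub (32 mm diameter, 24 mm high) and 12 saw teeth, 10 mm high, on its rim at radius 76 to 96 mm, one every 30 degrees.
- pawl_knob (a point): Centre of the ball knob (22 mm diameter) at the top of the pawl's thumb lever (rod 8 mm diameter), 62 mm from the pivot. With the pawl down the lever leans 0.3 rad towards the feeder's -y: the knob is 18 mm to -y of the pivot, 116 mm above the table. Pushing it towards +y lifts the nose. Lifted fully, the knob is 30 mm to +y of the pivot, 111 mm above the table.
- pawl_pivot (a point): Pivot of the pawl, axis along the feeder's x, 56.5 mm above the table, over the wheel's rim. The pawl's arm (14 mm wide, 7 mm thick) runs from here 54 mm towards the feeder's -y.
- pawl_nose (a point): Middle of the lower end of the pawl's nose (14 x 8 mm), 50 mm from the pivot towards the feeder's -y; with the pawl down it is 42 mm above the table, 2 mm over the wheel. If the wheel stands short of the notch the nose rests on a tooth's slope instead, up to 10 mm higher; pushing the wheel on backward then lets it drop in.
- peg0 (a point): Top centre of an upright steel finger peg on the wheel (10 mm diameter, 45 mm tall, from 40 to 85 mm above the table), at 64 mm radius; at the start 105 degrees counter-clockwise from the feeder's +x. Turns with the wheel.
- peg1 (a point): Top centre of an upright steel finger peg on the wheel (10 mm diameter, 45 mm tall, from 40 to 85 mm above the table), at 64 mm radius; at the start 195 degrees counter-clockwise from the feeder's +x. Turns with the wheel.
- peg2 (a point): Top centre of an upright steel finger peg on the wheel (10 mm diameter, 45 mm tall, from 40 to 85 mm above the table), at 64 mm radius; at the start 285 degrees counter-clockwise from the feeder's +x. Turns with the wheel.
- peg3 (a point): Top centre of an upright steel finger peg on the wheel (10 mm diameter, 45 mm tall, from 40 to 85 mm above the table), at 64 mm radius; at the start 15 degrees counter-clockwise from the feeder's +x. Turns with the wheel.
- eyelet0_mid (a point): Centre of a loose brass eyelet (ring 22 mm outside, 11 mm hole, 6 mm high) lying on the wheel round a small stud; must stay on its stud, not be lifted.
- stud0 (a point): The stud (6 mm diameter, top 50 mm above the table, 36 mm from the axis) that carries eyelet0; this point is on its axis 43 mm above the table.
- eyelet1_mid (a point): Centre of a loose brass eyelet (ring 22 mm outside, 11 mm hole, 6 mm high) lying on the wheel round a small stud; must stay on its stud, not be lifted.
- stud1 (a point): The stud (6 mm diameter, top 50 mm above the table, 36 mm from the axis) that carries eyelet1; this point is on its axis 43 mm above the table.
- eyelet2_mid (a point): Centre of a loose brass eyelet (ring 22 mm outside, 11 mm hole, 6 mm high) lying on the wheel round a small stud; must stay on its stud, not be lifted.
- stud2 (a point): The stud (6 mm diameter, top 50 mm above the table, 36 mm from the axis) that carries eyelet2; this point is on its axis 43 mm above the table.
- spool: Loose white thread spool, 42 mm diameter, 58 mm high, beside the feeder on its +y side; origin: centre of the underside, z up. Leave alone.
- chalk_box: Loose chalk box 45 x 60 x 22 mm, beside the feeder on its +y side; origin: centre of the underside, z up. Leave alone.
- button_jar: Loose jar, 70 mm diameter, 85 mm high; origin: centre of the underside, z up. Leave alone.
- thread_cone: Loose blue thread cone, 80 mm diameter at the foot, 135 mm high; origin: centre of the underside, z up. Leave alone.
- tape_dispenser: Loose heavy blue tape dispenser, 160 x 55 x 98 mm; origin: centre of the underside, z up. Leave alone.

How it is judged:
On the way, in this order (a step that is already met when the one before it is completed fails the run):
1. the pawl is lifted clear of the teeth and stays up, the wheel not yet turned (value of joint pawl above 0.6 rad and value of joint feed_wheel between -0.15 and 0.15 rad), for 0.2 s.
2. with the pawl up, the wheel is pushed back about one notch (value of joint pawl above 0.55 rad and value of joint feed_wheel between -0.7 and -0.3 rad), for 0.2 s.
At the end, for the whole second after the job is handed in: The pawl is down in the teeth (below 0.05 rad), the wheel stands at rest one notch back (0.524 rad clockwise of its zero, at most 0.08 rad beyond or 0.12 rad short of that), each eyelet is on its stud (within 12 mm) and the other things are within 30 mm of where they were (value of joint pawl below 0.05 rad and value of joint feed_wheel between -0.604 and -0.404 rad and velocity of joint feed_wheel between -0.05 and 0.05 rad/s and distance between eyelet0_mid and stud0 below 0.012 m and distance between eyelet1_mid and stud1 below 0.012 m and distance between eyelet2_mid and stud2 below 0.012 m and distance of each of spool, chalk_box, button_jar, thread_cone, tape_dispenser from where it was at the start of the episode below 0.03 m); the robot touches nothing.
It fails at once if the wheel is turned more than a notch and a half back, or forward half a notch (value of joint feed_wheel below -0.79 rad or value of joint feed_wheel above 0.26 rad).
It fails at once if the pawl is squeezed or forced (over 30 N) (contact force between the fingers and pawl above 30 N).
It fails at once if an eyelet is lifted or knocked off its stud (not (distance between eyelet0_mid and stud0 below 0.012 m) or not (distance between eyelet1_mid and stud1 below 0.012 m) or not (distance between eyelet2_mid and stud2 below 0.012 m)).
It fails at once if another thing on the table is moved or lifted by 30 mm (not (distance of spool from where it was at the start of the episode below 0.03 m) or not (distance of chalk_box from where it was at the start of the episode below 0.03 m) or not (distance of button_jar from where it was at the start of the episode below 0.03 m) or not (distance of thread_cone from where it was at the start of the episode below 0.03 m) or not (distance of tape_dispenser from where it was at the start of the episode below 0.03 m)).
It also fails if it takes over 54 s, if anything falls off the work surface, if the arm or the gripper's body presses on something with over 40 N, if the wrist force passes 120 N, or if a joint passes its speed limit or range.

### The arm

A 6-joint arm with a two-finger parallel gripper is mounted at the origin on the work surface. World frame = base frame: x ahead of the robot, y to its left, z up, the work surface at z = 0. Lengths are in m, angles in rad, forces in N, time in s.
With the tool pointing down it reaches from about 0.35 to 0.875 m from the base axis. Payload 4.2 kg.
Tool frame: the origin (TCP) lies midway between the tips of the shut fingers; the grasp point (between the pads) lies 19 mm behind it (ctrl.pinch_z is the distance from the TCP to the grasp point, in m); z points along the fingers, y is the direction in which the jaws open and shut (so a half turn about z gives the same grasp; the last joint's range is limited). The gripper opens to 87 mm and grips with 3 to 60 N. Pads are 19 mm wide; open, the fingers measure 117 mm over their backs; the gripper's body (75 mm by 190 mm) begins 51 mm behind the grasp point.
Start: joints at [-0.928, 0.385, 0.008, 0, -1.194, -0.259], TCP at [0.234, -0.58, 0.223] pointing down, gripper open.
Joint ranges: [-3.14, 3.14], [-1.21, 2.06], [-1.07, 1.41], [-3.16, 2.05], [-2.99, -0.16], [-3.1, 3.1]. Speed limits (rad/s): [2.79, 2.79, 3.14, 3.14, 3.14, 3.14].

### API

Orientations are given as a unit quaternion [x, y, z, w].
In Python, from station import readout, snapshot, camera_params, ctrl gives the robot as it stands.
- The arm moves only by the tool apply_moves, never from a script. Its argument "moves" is a list of rows, each an object of numbers: "tx", "ty", "tz": the shift along the tool's x, y, z normalised to -1 to 1, where 1 is 50 cm; "rx", "ry", "rz": the turn, a rotation vector about the tool's x, y, z normalised to -1 to 1, where 1 is 45 degrees; "grip": the gripper command: -1 is shut, 1 is fully open, values between are in proportion. In form: [{"tx": .., "ty": .., "tz": .., "rx": .., "ry": .., "rz": .., "grip": ..}, ...]. A call has 1 to 12 rows; each row is the pose to reach, as a shift and turn from the pose commanded when the call began, along the tool's axes at that moment; what a row does not reach only later rows make up. A row lasts 1/10 s, in which the tool goes at most 50 mm and 8.59 degrees, less where a joint would pass 70% of its speed; a pose out of reach is approached as far as the arm can. A call with a number of a shift or a turn outside -1 to 1 is refused whole. A call with a gripper value outside its range is refused whole. The fingers move at their own pace and stop on an object; "force" is the grip in N (left out, the last holds). Time passes only in rows, so rows that repeat a pose let the fingers close. It gives the time, the measured TCP pose, the force and the opening at its end, in the units of the state.
- readout.state(): the state, without advancing time (a new reading comes with each control period).
- snapshot(name): name is "side" or "top"; returns (picture, depth): 480x640x3 uint8, red, green, blue; 480x640 float32, m along the optical axis (not along the pixel's ray), 0 where there is no reading.
- camera_params(name): a dict with "K" (3x3 intrinsics, pixels), "R" (3x3) and "t" (3): a world point X has camera coordinates R X + t. Camera axes: x right, y down, z forward; pixel columns grow to the right and rows downward; lengths in m; the calibration is good to about 2 mm. A picture is of the moment at which its call begins. camera_params takes no time and is no camera call.
- ctrl.hand_in(): hands the job in, once; it reports no verdict.
The state is a dict: "t": time; "joint_pos": joint angles; "dq": joint speeds; "joint_efforts": joint torques, N m; "ee_pos": TCP position; "ee_rot": TCP orientation; "ft_force": force on the tool from outside, world axes, zero at the start; "ft_torque": the same for the moment, N m; "grip_width": finger opening in m.
Only numpy, scipy, OpenCV 4.12 (cv2) and the standard library are available. Lean on these libraries where they do the work, as an engineer would, in place of code of your own. Each camera call takes 0.05 s, during which the arm holds its last target.

## Working session

There is one attempt and no reset: what is moved stays moved. The work goes in short steps, Python scripts to look and compute and a tool call to move; the robot and the scene stay as the last step left them, time stands still between calls to the robot, and variables do not carry over. Pictures are saved under pics/ and viewed, and the job is handed in when it is done.

Besides the shell and the picture viewer there is one more tool, called after "Call:" as a command line: name --argument value ..., lists and objects as JSON in quotes. apply_moves: Moves the arm, as the interface text tells. Its arguments: {"type":"object","properties":{"moves":{"type":"array","items":{"type":"object","properties":{"tx":{"type":"number","minimum":-1,"maximum":1},"ty":{"type":"number","minimum":-1,"maximum":1},"tz":{"type":"number","minimum":-1,"maximum":1},"rx":{"type":"number","minimum":-1,"maximum":1},"ry":{"type":"number","minimum":-1,"maximum":1},"rz":{"type":"number","minimum":-1,"maximum":1},"grip":{"type":"number"}}}},"force":{"type":"number"}},"required":["moves"]}

```bash
mkdir -p pics; ls; python3 - <<'E'
from station import readout, snapshot, camera_params, ctrl
import cv2,numpy as np
print(readout.state())
for n in("side","top"):
    p,d=snapshot(n); cv2.imwrite(f"pics/{n}0.png",p[:,:,::-1]); np.save(f"{n}0.npy",d); print(n,camera_params(n))
E
```

```text
pics
{'t': 0.0, 'joint_pos': array([-9.28371643e-01,  3.85496385e-01,  6.63030934e-03, -4.85716293e-04,
       -1.19401278e+00, -2.58617196e-01]), 'dq': array([-4.42095371e-05,  4.47114908e-04,  8.25839149e-06, -1.73907898e-03,
       -6.97635478e-04,  1.62766818e-03]), 'joint_efforts': array([-9.04828630e-04, -3.90665317e+01,  1.87404084e+01,  4.22004998e+00,
        1.08612169e-02, -2.06159457e-04]), 'ee_pos': array([ 0.2338282 , -0.57895633,  0.22149966]), 'ee_rot': array([-1.90639981e-01,  9.81659443e-01,  1.03565720e-03, -2.50196235e-04]), 'ft_force': array([-0.05441021, -0.20972105, -1.13007697]), 'ft_torque': array([-0.00480159,  0.02067105, -0.01537582]), 'grip_width': 0.08684560934011787}
side {'K': array([[526.88476754,   0.        , 319.95130666],
       [  0.        , 526.88476754, 243.39334263],
       [  0.        ,   0.        ,   1.        ]]), 'R': array([[-0.72292779, -0.69084071,  0.01070156],
       [-0.48106132,  0.49216642, -0.72550136],
       [ 0.49593892, -0.5296332 , -0.68813753]]), 't': array([0.43951941, 0.35982236, 0.99706947])}
top {'K': array([[485.17002363,   0.        , 316.71808178],
       [  0.        , 485.17002363, 241.90788482],
       [  0.        ,   0.        ,   1.        ]]), 'R': array([[ 0.02227237, -0.99951367,  0.02182563],
       [-0.99266112, -0.02470463, -0.11837899],
       [ 0.11886061, -0.01902887, -0.99272859]]), 't': array([-0.03969948,  0.63453708,  1.22789762])}
```

View pics/side0.png

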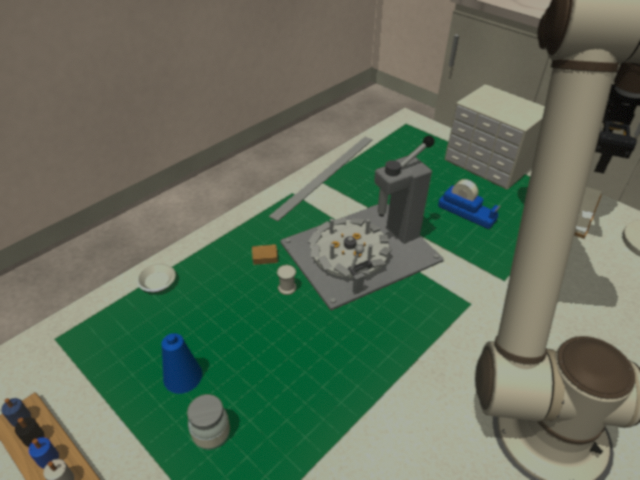

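View pics/top0.png

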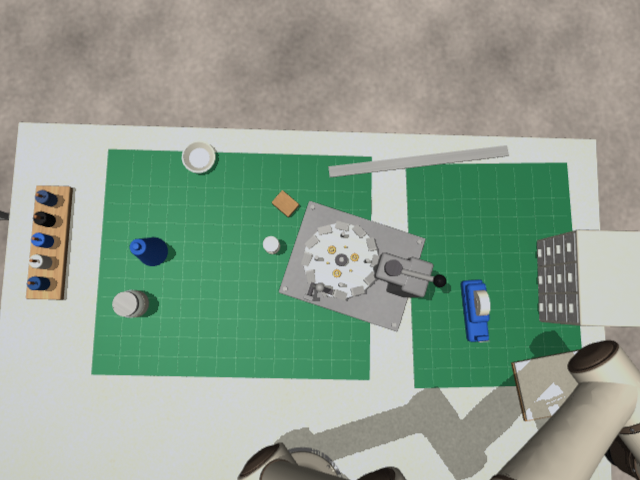

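```bash
python3 - <<'E'
import cv2
a=cv2.imread("pics/top0.png")[190:340,260:460]; cv2.imwrite("pics/top0z.png",cv2.resize(a,(800,600),interpolation=cv2.INTER_CUBIC))
a=cv2.imread("pics/side0.png")[160:310,270:470]; cv2.imwrite("pics/side0z.png",cv2.resize(a,(800,600),interpolation=cv2.INTER_CUBIC))
E
```

```text
(no output)
```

View pics/top0z.png

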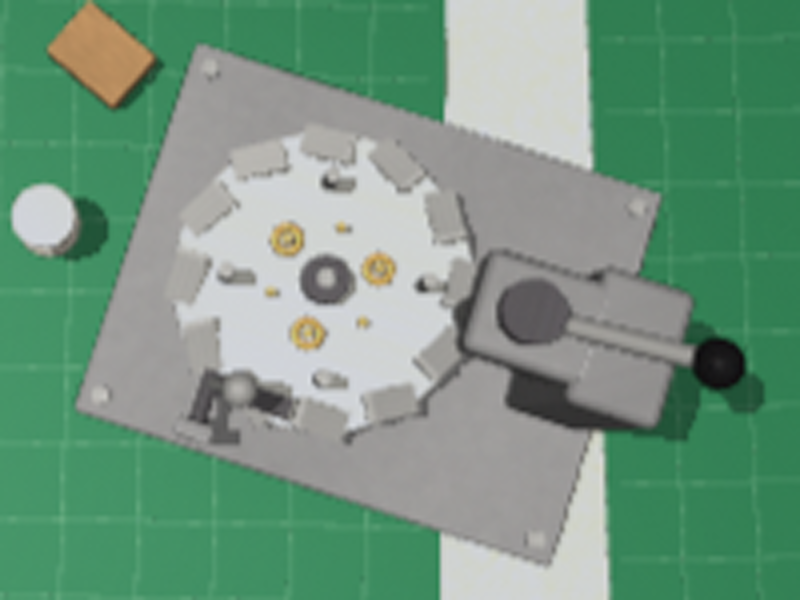

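View pics/side0z.png

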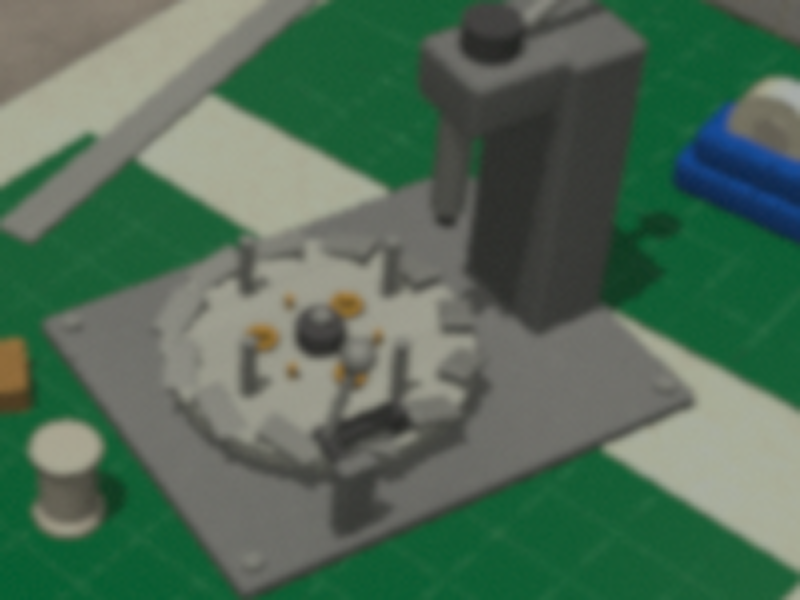

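```bash
cat > h.py <<'E'
import numpy as np,cv2
from station import camera_params
def proj(n,X):
    c=camera_params(n); p=(np.asarray(X)@c['R'].T+c['t'])@c['K'].T; return p[...,:2]/p[...,2:]
def ray(n,uv):
    c=camera_params(n); d=np.linalg.solve(c['K'],[uv[0],uv[1],1]); return -c['R'].T@c['t'], c['R'].T@d
def tri(o):
    A=np.zeros((3,3));b=np.zeros(3)
    for n,uv in o:
        p,d=ray(n,uv); d=d/np.linalg.norm(d); M=np.eye(3)-np.outer(d,d); A+=M;b+=M@p
    return np.linalg.solve(A,b)
def zt(u,v): return ((u+.5)/4-.5+260,(v+.5)/4-.5+190)
def zs(u,v): return ((u+.5)/4-.5+270,(v+.5)/4-.5+160)
E
cat > fit.py <<'E'
from h import *
from scipy.optimize import least_squares
def pg(k,a=0): t=np.radians(105+90*k)+a; return [.064*np.cos(t),.064*np.sin(t),.085]
L={'hub':[0,0,.064],'knob':[-.086,.032,.116],**{f'p{k}':pg(k) for k in range(4)}}
T={'hub':(325,277),'p3':(330,181),'p0':(226,272),'p2':(424,285),'p1':(322,379),'knob':(241,388)}
S={'hub':(321,320),'p0':(248,345),'p3':(246,245),'p2':(391,245),'p1':(403,350),'knob':(358,352)}
for k in T: print(k,tri([('top',zt(*T[k])),('side',zs(*S[k]))]).round(4))
def W(p,q):
    c,s=np.cos(p[2]),np.sin(p[2]); return np.array([p[0]+c*q[0]-s*q[1],p[1]+s*q[0]+c*q[1],q[2]])
def f(p):
    r=[]
    for k in T: r+=[proj('top',W(p,L[k]))-zt(*T[k]), proj('side',W(p,L[k]))-zs(*S[k])]
    return np.concatenate(r)
s=least_squares(f,[.6,0,-.3],loss='soft_l1'); print(s.x,f(s.x).round(1).reshape(-1,4)); np.save('pose.npy',s.x)
for k in L: print(k,W(s.x,L[k]).round(4))
E
python3 fit.py
```

```text
hub [ 0.5906 -0.0873  0.058 ]
p3 [ 0.6509 -0.0865  0.0825]
p0 [ 0.5913 -0.0227  0.0803]
p2 [ 0.5856 -0.1469  0.0849]
p1 [ 0.525  -0.0849  0.0781]
knob [ 0.5177 -0.0329  0.1171]
[ 0.58839242 -0.08497288 -0.28848025] [[-0.7  0.7  0.1 -0.9]
 [-0.3 -1.3  0.4 -1. ]
 [-0.9 -0.   0.3 -0.8]
 [ 0.6 -0.7  0.6 -0.6]
 [-0.5  0.1 -0.  -1.7]
 [-1.5  0.8  0.3  1.6]]
hub [ 0.5884 -0.085   0.064 ]
knob [ 0.5151 -0.0298  0.116 ]
p0 [ 0.5901 -0.021   0.085 ]
p1 [ 0.5244 -0.0833  0.085 ]
p2 [ 0.5867 -0.149   0.085 ]
p3 [ 0.6524 -0.0867  0.085 ]
```

```bash
cat >> h.py <<'E'
from scipy.spatial.transform import Rotation as Ro
def F(q):
    p=np.load('pose.npy'); c,s=np.cos(p[2]),np.sin(p[2]); return np.array([p[0]+c*q[0]-s*q[1],p[1]+s*q[0]+c*q[1],q[2]])
def toF(q):
    p=np.load('pose.npy'); c,s=np.cos(p[2]),np.sin(p[2]); d=q[0]-p[0],q[1]-p[1]; return np.array([c*d[0]+s*d[1],-s*d[0]+c*d[1],q[2]])
def plan(pts):
    from station import readout
    s=readout.state(); R=Ro.from_quat(s['ee_rot']); p=np.load('pose.npy')
    yy=np.load('pose.npy')[2]+np.pi
    Rt=Ro.from_matrix(np.array([[-np.sin(yy)*-1,np.cos(yy),0],[-np.cos(yy),np.sin(yy),0],[0,0,-1]]).T if 0 else np.column_stack([np.cross([np.cos(yy),np.sin(yy),0],[0,0,-1]),[np.cos(yy),np.sin(yy),0],[0,0,-1]]))
    print('t',s['t'],'tcpF',toF(s['ee_pos']).round(4),'ft',s['ft_force'].round(2),'w',s['grip_width'])
    print('rot to target (deg45)',((R.inv()*Rt).as_rotvec()/(np.pi/4)).round(4))
    for q in pts: print(np.round(q,3),'->',(R.inv().apply(q-s['ee_pos'])/.5).round(4))
E
python3 - <<'E'
from h import *
plan([np.array(a) for a in [(.30,-.45,.28),(.36,-.25,.28),(.42,-.12,.28)]]+[F([-.086,-.01,.2])])
E
```

```text
t 0.1 tcpF [-0.1993 -0.5745  0.2216] ft [ 0.84 -0.27 -0.22] w 0.08684639022906092
rot to target (deg45) [ 2.4000e-03  1.0000e-03 -1.1442e+00]
[ 0.3  -0.45  0.28] -> [-0.2193  0.19   -0.1165]
[ 0.36 -0.25  0.28] -> [-0.4803  0.516  -0.1159]
[ 0.42 -0.12  0.28] -> [-0.6889  0.7122 -0.1155]
[ 0.503 -0.07   0.2  ] -> [-0.8804  0.7422  0.0445]
```

Call:
apply_moves --force 10 --moves '[{"tx": -0.05,"ty": 0.04,"tz": -0.08,"rz": -0.1,"grip": -1},{"tx": -0.12,"ty": 0.1,"tz": -0.115,"rz": -0.2,"grip": -1},{"tx": -0.19,"ty": 0.165,"tz": -0.115,"rz": -0.3,"grip": -1},{"tx": -0.25,"ty": 0.23,"tz": -0.115,"rz": -0.4,"grip": -1},{"tx": -0.31,"ty": 0.3,"tz": -0.115,"rz": -0.5,"grip": -1},{"tx": -0.365,"ty": 0.375,"tz": -0.115,"rz": -0.6,"grip": -1},{"tx": -0.42,"ty": 0.445,"tz": -0.115,"rz": -0.7,"grip": -1},{"tx": -0.48,"ty": 0.516,"tz": -0.115,"rz": -0.8,"grip": -1},{"tx": -0.55,"ty": 0.58,"tz": -0.115,"rz": -0.9,"grip": -1},{"tx": -0.62,"ty": 0.645,"tz": -0.115,"rz": -1,"grip": -1},{"tx": -0.69,"ty": 0.712,"tz": -0.115,"rz": -1,"grip": -1},{"tx": -0.69,"ty": 0.712,"tz": -0.115,"rz": -1,"grip": -1}]'

```text
$.moves[0]: bad value
```

```bash
python3 - <<'E'
from h import *
plan([F([-.086,-.012,.2]),F([-.086,-.012,.112])])
E
```

```text
t 0.1 tcpF [-0.1993 -0.5745  0.2216] ft [ 0.84 -0.27 -0.22] w 0.08684639022906092
rot to target (deg45) [ 2.4000e-03  1.0000e-03 -1.1442e+00]
[ 0.503 -0.072  0.2  ] -> [-0.8779  0.7391  0.0445]
[ 0.503 -0.072  0.112] -> [-0.8779  0.7387  0.2205]
```

Call:
apply_moves --force 10 --moves '[{"tx": -0.05,"ty": 0.04,"tz": -0.08,"rx": 0,"ry": 0,"rz": -0.1,"grip": -1},{"tx": -0.12,"ty": 0.1,"tz": -0.115,"rx": 0,"ry": 0,"rz": -0.2,"grip": -1},{"tx": -0.19,"ty": 0.165,"tz": -0.115,"rx": 0,"ry": 0,"rz": -0.3,"grip": -1},{"tx": -0.25,"ty": 0.23,"tz": -0.115,"rx": 0,"ry": 0,"rz": -0.4,"grip": -1},{"tx": -0.31,"ty": 0.3,"tz": -0.115,"rx": 0,"ry": 0,"rz": -0.5,"grip": -1},{"tx": -0.365,"ty": 0.375,"tz": -0.115,"rx": 0,"ry": 0,"rz": -0.6,"grip": -1},{"tx": -0.42,"ty": 0.445,"tz": -0.115,"rx": 0,"ry": 0,"rz": -0.7,"grip": -1},{"tx": -0.48,"ty": 0.516,"tz": -0.115,"rx": 0,"ry": 0,"rz": -0.8,"grip": -1},{"tx": -0.55,"ty": 0.58,"tz": -0.115,"rx": 0,"ry": 0,"rz": -0.9,"grip": -1},{"tx": -0.62,"ty": 0.645,"tz": -0.115,"rx": 0,"ry": 0,"rz": -1,"grip": -1},{"tx": -0.69,"ty": 0.712,"tz": -0.115,"rx": 0,"ry": 0,"rz": -1,"grip": -1},{"tx": -0.69,"ty": 0.712,"tz": -0.115,"rx": 0,"ry": 0,"rz": -1,"grip": -1}]'

```text
t: 1.3
ee_pos: [0.4223, -0.1161, 0.2798]
ee_rot: [-0.555, 0.832, 0.0, 0.0]
ft_force: [-0.5, 0.7, 0.2]
grip_width: 0.0026
```

```bash
python3 - <<'E'
from h import *
plan([F([-.086,-.012,.2]),F([-.086,-.012,.112])])
E
```

```text
t 1.3 tcpF [-0.1504 -0.0771  0.2798] ft [-0.46  0.7   0.18] w 0.002602943726313708
rot to target (deg45) [-1.000e-04  1.000e-03 -1.348e-01]
[ 0.503 -0.072  0.2  ] -> [-0.143  -0.1143  0.1597]
[ 0.503 -0.072  0.112] -> [-0.1429 -0.1143  0.3357]
```

Call:
apply_moves --moves '[{"tx": -0.07,"ty": -0.05,"tz": 0.04,"rx": 0,"ry": 0,"rz": -0.135,"grip": -1},{"tx": -0.143,"ty": -0.114,"tz": 0.08,"rx": 0,"ry": 0,"rz": -0.135,"grip": -1},{"tx": -0.143,"ty": -0.114,"tz": 0.16,"rx": 0,"ry": 0,"rz": -0.135,"grip": -1},{"tx": -0.143,"ty": -0.114,"tz": 0.2,"rx": 0,"ry": 0,"rz": -0.135,"grip": -1},{"tx": -0.143,"ty": -0.114,"tz": 0.2,"rx": 0,"ry": 0,"rz": -0.135,"grip": -1}]'

```text
t: 1.8
ee_pos: [0.4985, -0.0771, 0.1763]
ee_rot: [-0.595, 0.804, 0.002, -0.004]
ft_force: [-0.7, 0.0, -0.3]
grip_width: 0.0007
```

```bash
python3 - <<'E'
from h import *
from station import snapshot
plan([F([-.086,-.005,.18]),F([-.086,-.005,.112]),F([-.086,.054,.112])])
for n in("side","top"):
    p,d=snapshot(n); a=p[160:310,270:470] if n=='side' else p[190:340,260:460]
    cv2.imwrite(f"pics/{n}1z.png",cv2.resize(a[:,:,::-1],(800,600),interpolation=cv2.INTER_CUBIC))
E
```

```text
t 1.8 tcpF [-0.0885 -0.0181  0.1763] ft [-0.7   0.03 -0.27] w 0.0007399465646187933
rot to target (deg45) [ 0.0108 -0.004  -0.0102]
[ 0.505 -0.065  0.18 ] -> [-0.0261 -0.0046 -0.0075]
[ 0.505 -0.065  0.112] -> [-0.0266 -0.0058  0.1284]
[ 0.521 -0.009  0.112] -> [-0.1446 -0.0049  0.1281]
```

View pics/side1z.png

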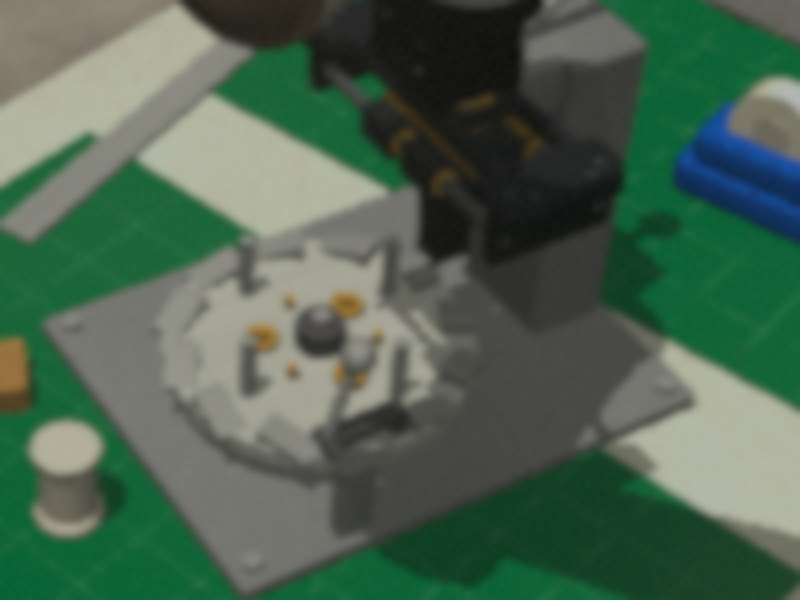

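View pics/top1z.png

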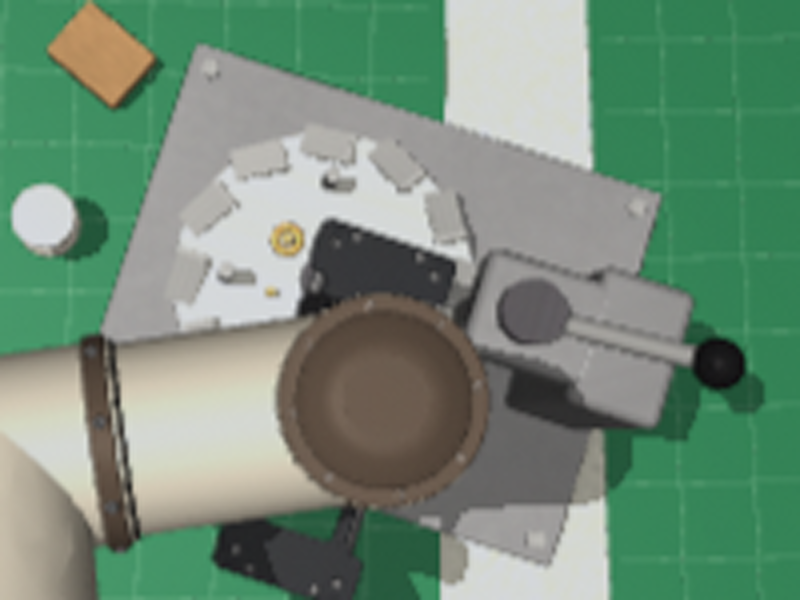

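Call:
apply_moves --moves '[{"tx": -0.01,"ty": 0,"tz": 0.05,"rx": 0,"ry": 0,"rz": 0,"grip": -1},{"tx": -0.01,"ty": 0,"tz": 0.1,"rx": 0,"ry": 0,"rz": 0,"grip": -1},{"tx": -0.01,"ty": 0,"tz": 0.144,"rx": 0,"ry": 0,"rz": 0,"grip": -1},{"tx": -0.01,"ty": 0,"tz": 0.144,"rx": 0,"ry": 0,"rz": 0,"grip": -1},{"tx": -0.01,"ty": 0,"tz": 0.144,"rx": 0,"ry": 0,"rz": 0,"grip": -1}]'

```text
t: 2.4
ee_pos: [0.5037, -0.0722, 0.1099]
ee_rot: [-0.595, 0.803, -0.001, 0.001]
ft_force: [1.1, -0.1, 0.3]
grip_width: 0.0003
```

```bash
python3 - <<'E'
from h import *
from station import snapshot
plan([F([-.086,.04,.108]),F([-.086,.054,.108])])
for n in("side",):
    p,d=snapshot(n); a=p[160:310,270:470] if n=='side' else p[190:340,260:460]
    cv2.imwrite(f"pics/{n}2z.png",cv2.resize(a[:,:,::-1],(800,600),interpolation=cv2.INTER_CUBIC))
E
```

```text
t 2.4 tcpF [-0.0848 -0.0118  0.1099] ft [ 1.13 -0.13  0.32] w 0.0003046005585968496
rot to target (deg45) [-0.0037  0.0008 -0.0087]
[ 0.517 -0.022  0.108] -> [-0.1036  0.0031  0.0038]
[ 0.521 -0.009  0.108] -> [-0.1316  0.0033  0.0038]
```

View pics/side2z.png

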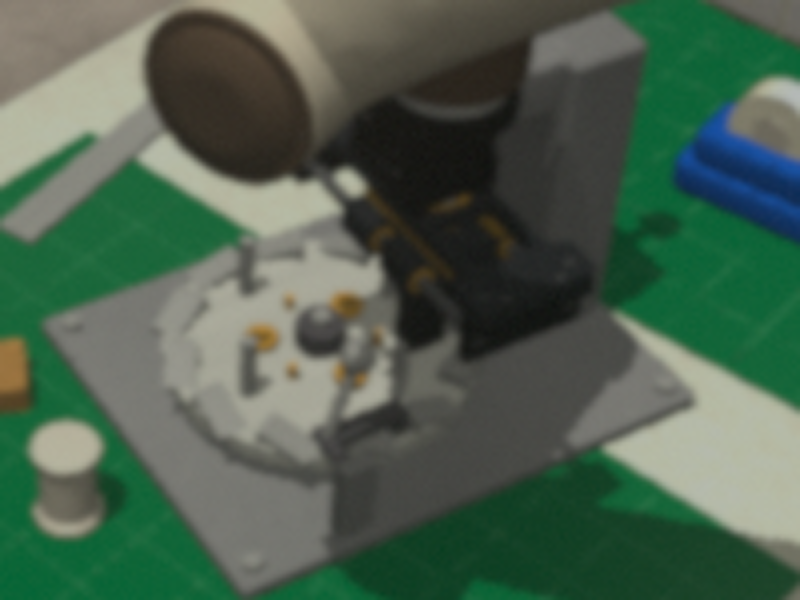

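Call:
apply_moves --moves '[{"tx": -0.01,"ty": 0.001,"tz": 0.004,"rx": 0,"ry": 0,"rz": 0,"grip": -1},{"tx": -0.02,"ty": 0.002,"tz": 0.004,"rx": 0,"ry": 0,"rz": 0,"grip": -1},{"tx": -0.028,"ty": 0.002,"tz": 0.004,"rx": 0,"ry": 0,"rz": 0,"grip": -1},{"tx": -0.036,"ty": 0.003,"tz": 0.004,"rx": 0,"ry": 0,"rz": 0,"grip": -1},{"tx": -0.044,"ty": 0.003,"tz": 0.004,"rx": 0,"ry": 0,"rz": 0,"grip": -1},{"tx": -0.052,"ty": 0.003,"tz": 0.004,"rx": 0,"ry": 0,"rz": 0,"grip": -1},{"tx": -0.06,"ty": 0.003,"tz": 0.004,"rx": 0,"ry": 0,"rz": 0,"grip": -1}]'

```text
t: 3.15
ee_pos: [0.51, -0.0425, 0.1061]
ee_rot: [-0.595, 0.803, -0.0, -0.0]
ft_force: [0.3, -0.2, 0.2]
grip_width: 0.0006
```

Call:
apply_moves --moves '[{"tx": -0.008,"ty": 0,"tz": 0,"rx": 0,"ry": 0,"rz": 0,"grip": -1},{"tx": -0.016,"ty": 0,"tz": 0,"rx": 0,"ry": 0,"rz": 0,"grip": -1},{"tx": -0.024,"ty": 0,"tz": 0,"rx": 0,"ry": 0,"rz": 0,"grip": -1},{"tx": -0.032,"ty": 0,"tz": 0,"rx": 0,"ry": 0,"rz": 0,"grip": -1},{"tx": -0.04,"ty": 0,"tz": 0,"rx": 0,"ry": 0,"rz": 0,"grip": -1},{"tx": -0.048,"ty": 0,"tz": 0,"rx": 0,"ry": 0,"rz": 0,"grip": -1},{"tx": -0.054,"ty": 0,"tz": 0,"rx": 0,"ry": 0,"rz": 0,"grip": -1},{"tx": -0.054,"ty": 0,"tz": 0,"rx": 0,"ry": 0,"rz": 0,"grip": -1}]'

```text
t: 3.95
ee_pos: [0.5178, -0.0166, 0.106]
ee_rot: [-0.595, 0.803, -0.0, 0.0]
ft_force: [-0.2, -0.1, 0.1]
grip_width: 0.0006
```

```bash
python3 - <<'E'
from h import *
from station import snapshot
plan([F([-.086,.048,.108]),F([-.086,.054,.108])])
for n in("side",):
    p,d=snapshot(n); a=p[160:310,270:470] if n=='side' else p[190:340,260:460]
    cv2.imwrite(f"pics/{n}3z.png",cv2.resize(a[:,:,::-1],(800,600),interpolation=cv2.INTER_CUBIC))
E
```

```text
t 3.95 tcpF [-0.0871  0.0455  0.106 ] ft [-0.18 -0.09  0.1 ] w 0.0006374923906172499
rot to target (deg45) [-0.0001  0.     -0.0084]
[ 0.52  -0.014  0.108] -> [-0.005  -0.0022 -0.0039]
[ 0.521 -0.009  0.108] -> [-0.017  -0.0021 -0.0039]
```

View pics/side3z.png

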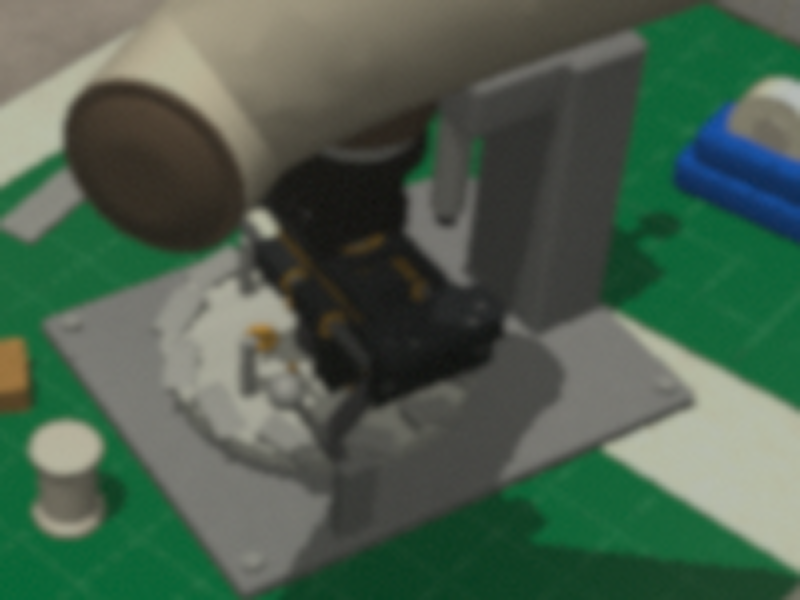

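```bash
python3 - <<'E'
from h import *
for a in (0,.5,.6,.7,.8):
    th=a-.3; q=F([-.086,.05+.062*np.sin(th),.0565+.062*np.cos(th)]); uv=proj('side',q); print(a,((uv-[270,160]+.5)*4-.5).round())
# retreat: back off then up
plan([F([-.086,.035,.106]),F([-.086,.03,.2]),F([.062,.06,.2]),F([.062,.06,.062])])
E
```

```text
0 [360. 359.]
0.5 [314. 375.]
0.6 [304. 381.]
0.7 [295. 387.]
0.8 [287. 394.]
t 4.0 tcpF [-0.0872  0.0453  0.106 ] ft [0.23 0.86 0.2 ] w 0.0007956440606504784
rot to target (deg45) [ 0.0001 -0.     -0.0086]
[ 0.516 -0.027  0.106] -> [ 0.0206 -0.0025  0.    ]
[ 0.514 -0.032  0.2  ] -> [ 0.0306 -0.0026 -0.188 ]
[ 0.665 -0.045  0.2  ] -> [-0.0314 -0.2982 -0.188 ]
[ 0.665 -0.045  0.062] -> [-0.0314 -0.2982  0.088 ]
```

Call:
apply_moves --moves '[{"tx": 0.02,"ty": -0.002,"tz": -0.01,"rx": 0,"ry": 0,"rz": -0.008,"grip": -1},{"tx": 0.03,"ty": -0.003,"tz": -0.06,"rx": 0,"ry": 0,"rz": -0.008,"grip": -1},{"tx": 0.03,"ty": -0.003,"tz": -0.12,"rx": 0,"ry": 0,"rz": -0.008,"grip": -1},{"tx": 0.01,"ty": -0.08,"tz": -0.14,"rx": 0,"ry": 0,"rz": -0.008,"grip": -1},{"tx": -0.01,"ty": -0.16,"tz": -0.14,"rx": 0,"ry": 0,"rz": -0.008,"grip": -1},{"tx": -0.02,"ty": -0.24,"tz": -0.14,"rx": 0,"ry": 0,"rz": -0.008,"grip": -1},{"tx": -0.023,"ty": -0.298,"tz": -0.14,"rx": 0,"ry": 0,"rz": -0.008,"grip": -1},{"tx": -0.023,"ty": -0.298,"tz": -0.08,"rx": 0,"ry": 0,"rz": -0.008,"grip": -1},{"tx": -0.023,"ty": -0.298,"tz": -0.02,"rx": 0,"ry": 0,"rz": -0.008,"grip": -1},{"tx": -0.023,"ty": -0.298,"tz": -0.02,"rx": 0,"ry": 0,"rz": -0.008,"grip": -1},{"tx": -0.023,"ty": -0.298,"tz": -0.02,"rx": 0,"ry": 0,"rz": -0.008,"grip": -1}]'

```text
t: 5.1
ee_pos: [0.6636, -0.0502, 0.1165]
ee_rot: [-0.598, 0.802, -0.0, -0.0]
ft_force: [1.1, 0.1, 0.2]
grip_width: 0.0006
```

```bash
python3 - <<'E'
from h import *
from station import snapshot
plan([F([.062,.055,.116]),F([.062,.05,.062]),F([.062,.0,.062])])
for n in("side","top"):
    p,d=snapshot(n); a=p[160:310,270:470] if n=='side' else p[190:340,260:460]
    cv2.imwrite(f"pics/{n}4z.png",cv2.resize(a[:,:,::-1],(800,600),interpolation=cv2.INTER_CUBIC))
E
```

```text
t 5.1 tcpF [0.0622 0.0547 0.1165] ft [1.11 0.08 0.25] w 0.0006067555821625612
rot to target (deg45) [ 0.0003 -0.0013 -0.0009]
[ 0.663 -0.05   0.116] -> [-0.0005  0.0004  0.001 ]
[ 0.662 -0.055  0.062] -> [0.0094 0.0003 0.109 ]
[ 0.648 -0.103  0.062] -> [0.1094 0.0002 0.1091]
```

View pics/side4z.png

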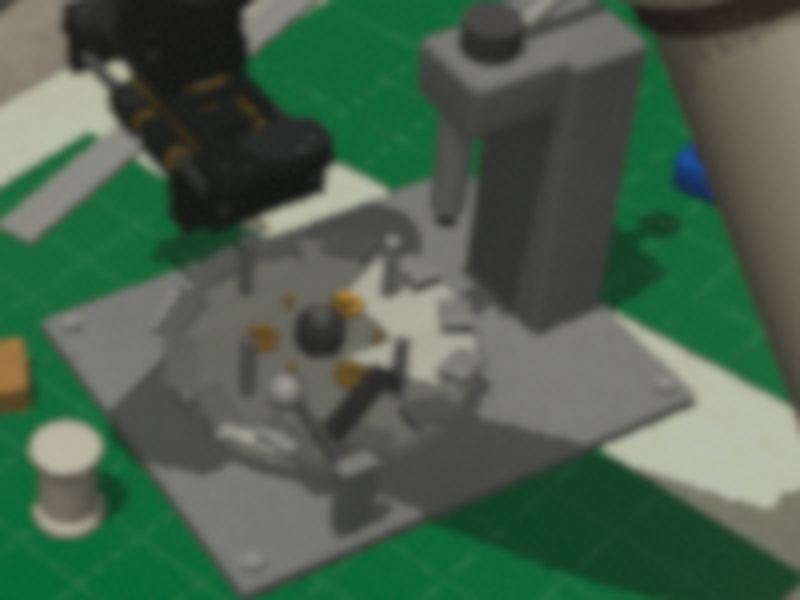

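View pics/top4z.png

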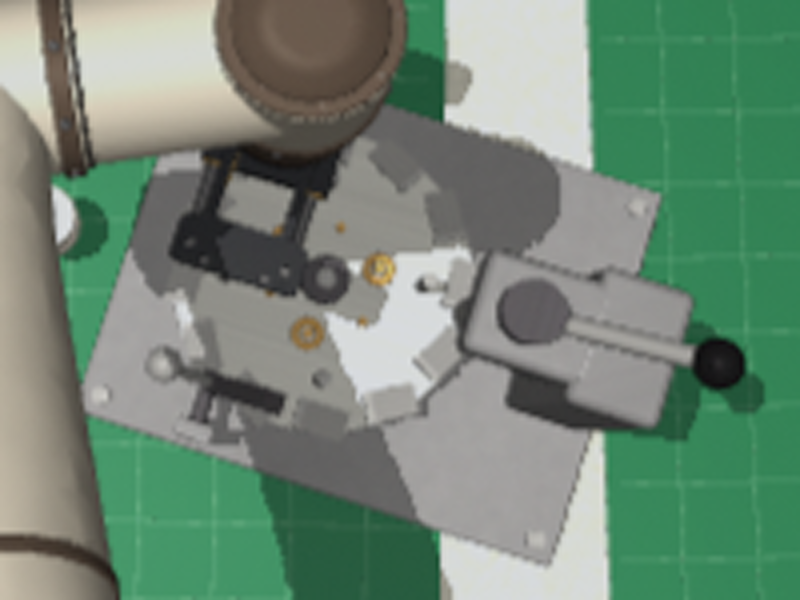

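Call:
apply_moves --moves '[{"tx": 0.005,"ty": 0,"tz": 0.05,"rx": 0,"ry": 0,"rz": 0,"grip": -1},{"tx": 0.009,"ty": 0,"tz": 0.104,"rx": 0,"ry": 0,"rz": 0,"grip": -1},{"tx": 0.009,"ty": 0,"tz": 0.104,"rx": 0,"ry": 0,"rz": 0,"grip": -1},{"tx": 0.019,"ty": 0,"tz": 0.104,"rx": 0,"ry": 0,"rz": 0,"grip": -1},{"tx": 0.029,"ty": 0,"tz": 0.104,"rx": 0,"ry": 0,"rz": 0,"grip": -1},{"tx": 0.037,"ty": 0,"tz": 0.104,"rx": 0,"ry": 0,"rz": 0,"grip": -1},{"tx": 0.045,"ty": 0,"tz": 0.104,"rx": 0,"ry": 0,"rz": 0,"grip": -1},{"tx": 0.053,"ty": 0,"tz": 0.104,"rx": 0,"ry": 0,"rz": 0,"grip": -1},{"tx": 0.061,"ty": 0,"tz": 0.104,"rx": 0,"ry": 0,"rz": 0,"grip": -1},{"tx": 0.069,"ty": 0,"tz": 0.104,"rx": 0,"ry": 0,"rz": 0,"grip": -1},{"tx": 0.077,"ty": 0,"tz": 0.104,"rx": 0,"ry": 0,"rz": 0,"grip": -1},{"tx": 0.081,"ty": 0,"tz": 0.104,"rx": 0,"ry": 0,"rz": 0,"grip": -1}]'

```text
t: 6.4
ee_pos: [0.6527, -0.0886, 0.0644]
ee_rot: [-0.598, 0.802, -0.001, 0.001]
ft_force: [3.1, 1.1, 0.6]
grip_width: 0.0006
```

```bash
cat > look.py <<'E'
import sys
from h import *
from station import snapshot
def look(k,names=("side","top")):
  for n in names:
    p,d=snapshot(n); a=p[160:310,270:470] if n=='side' else p[190:340,260:460]
    cv2.imwrite(f"pics/{n}{k}z.png",cv2.resize(a[:,:,::-1],(800,600),interpolation=cv2.INTER_CUBIC))
E
python3 - <<'E'
from look import *
plan([F([.062,-.002,.064])]); look(5)
for a in (0,-.2,-.3,-.4,-.524,-.6):
  r=[]
  for k in range(4):
    t=np.radians(105+90*k)+a; q=F([.064*np.cos(t),.064*np.sin(t),.085]); r.append((((proj('side',q)-[270,160]+.5)*4-.5).round(),((proj('top',q)-[260,190]+.5)*4-.5).round()))
  print(a,[(x[0].tolist(),x[1].tolist()) for x in r])
E
```

```text
t 6.4 tcpF [0.0627 0.0148 0.0644] ft [3.1  1.13 0.64] w 0.0005917766212355474
rot to target (deg45) [-0.0022  0.0003 -0.0007]
[ 0.647 -0.105  0.064] -> [0.0336 0.0013 0.0008]
0 [([249.0, 342.0], [222.0, 272.0]), ([403.0, 343.0], [320.0, 379.0]), ([393.0, 243.0], [426.0, 282.0]), ([248.0, 241.0], [329.0, 176.0])]
-0.2 [([236.0, 330.0], [225.0, 252.0]), ([387.0, 353.0], [300.0, 376.0]), ([407.0, 253.0], [424.0, 302.0]), ([263.0, 233.0], [349.0, 179.0])]
-0.3 [([230.0, 324.0], [228.0, 242.0]), ([378.0, 356.0], [290.0, 373.0]), ([413.0, 259.0], [421.0, 312.0]), ([272.0, 229.0], [359.0, 182.0])]
-0.4 [([225.0, 317.0], [232.0, 233.0]), ([368.0, 360.0], [280.0, 369.0]), ([418.0, 266.0], [417.0, 321.0]), ([281.0, 227.0], [368.0, 186.0])]
-0.524 [([221.0, 308.0], [239.0, 222.0]), ([356.0, 362.0], [269.0, 363.0]), ([423.0, 274.0], [411.0, 333.0]), ([293.0, 224.0], [379.0, 192.0])]
-0.6 [([219.0, 303.0], [243.0, 215.0]), ([348.0, 364.0], [263.0, 359.0]), ([426.0, 279.0], [406.0, 339.0]), ([301.0, 223.0], [385.0, 196.0])]
```

View pics/side5z.png

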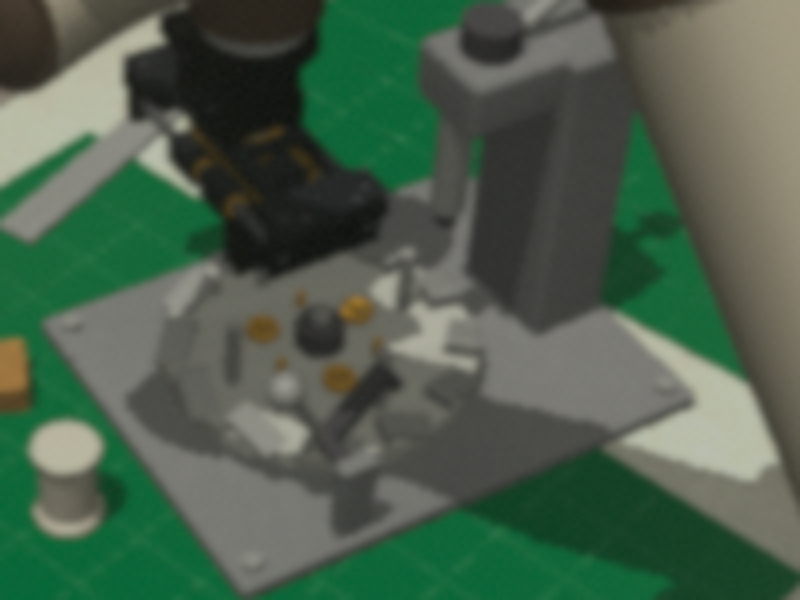

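View pics/top5z.png

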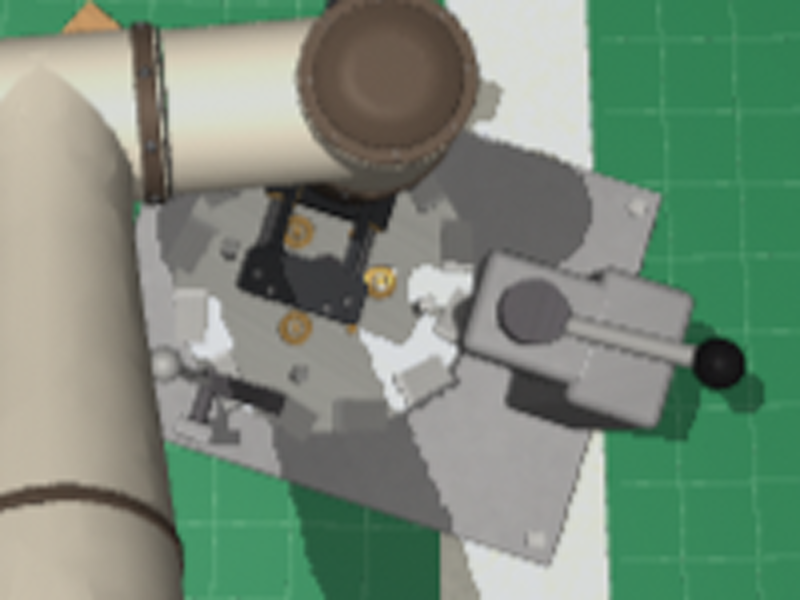

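Call:
apply_moves --moves '[{"tx": 0.008,"ty": 0,"tz": 0,"rx": 0,"ry": 0,"rz": 0,"grip": -1},{"tx": 0.015,"ty": 0,"tz": 0,"rx": 0,"ry": 0,"rz": 0,"grip": -1},{"tx": 0.022,"ty": 0,"tz": 0,"rx": 0,"ry": 0,"rz": 0,"grip": -1},{"tx": 0.028,"ty": 0,"tz": 0,"rx": 0,"ry": 0,"rz": 0,"grip": -1},{"tx": 0.032,"ty": 0,"tz": 0,"rx": 0,"ry": 0,"rz": 0,"grip": -1},{"tx": 0.034,"ty": 0,"tz": 0,"rx": 0,"ry": 0,"rz": 0,"grip": -1},{"tx": 0.034,"ty": 0,"tz": 0,"rx": 0,"ry": 0,"rz": 0,"grip": -1},{"tx": 0.034,"ty": 0,"tz": 0,"rx": 0,"ry": 0,"rz": 0,"grip": -1}]'

```text
t: 7.3
ee_pos: [0.6461, -0.1046, 0.0635]
ee_rot: [-0.598, 0.802, 0.001, -0.001]
ft_force: [-0.5, 0.2, 0.3]
grip_width: 0.0007
```

```bash
python3 - <<'E'
from look import *
plan([F([.062,-.005,.064])]); look(6)
E
```

```text
t 7.3 tcpF [ 0.0609 -0.0024  0.0635] ft [-0.48  0.17  0.33] w 0.0006890654360835951
rot to target (deg45) [ 0.0032 -0.0009 -0.0015]
[ 0.646 -0.107  0.064] -> [ 0.0052 -0.0023 -0.001 ]
```

View pics/side6z.png

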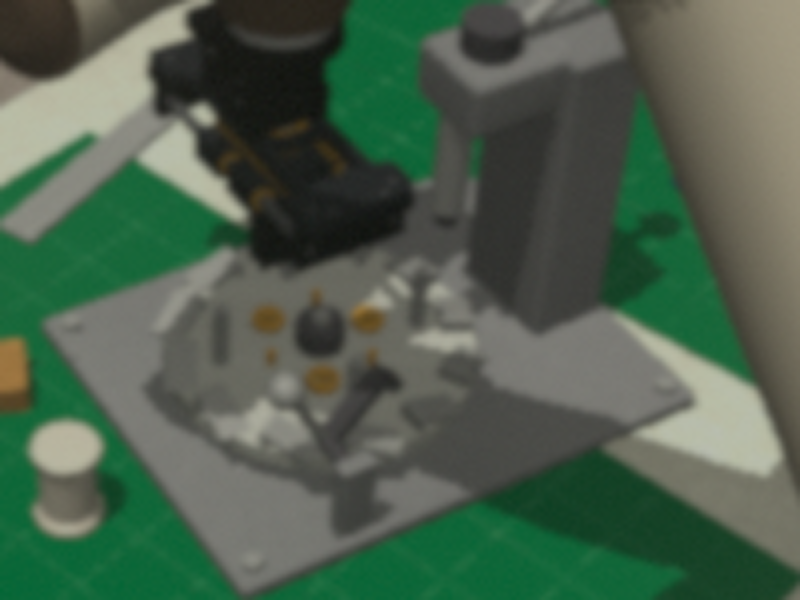

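View pics/top6z.png

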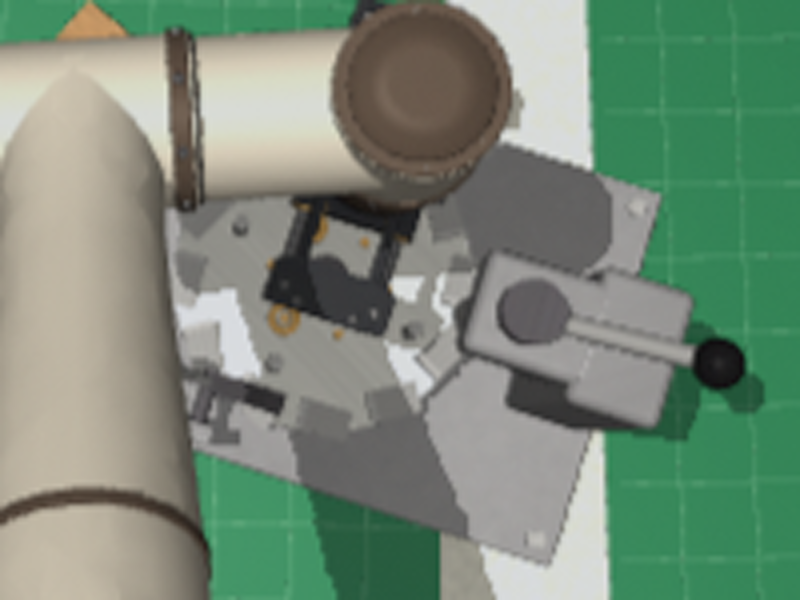

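Call:
apply_moves --moves '[{"tx": 0.003,"ty": 0,"tz": 0,"rx": 0,"ry": 0,"rz": 0,"grip": -1},{"tx": 0.0055,"ty": 0,"tz": 0,"rx": 0,"ry": 0,"rz": 0,"grip": -1},{"tx": 0.0055,"ty": 0,"tz": 0,"rx": 0,"ry": 0,"rz": 0,"grip": -1},{"tx": 0.0055,"ty": 0,"tz": 0,"rx": 0,"ry": 0,"rz": 0,"grip": -1}]'

```text
t: 7.8
ee_pos: [0.6464, -0.1072, 0.064]
ee_rot: [-0.598, 0.802, -0.0, -0.0]
ft_force: [0.1, 1.2, 0.2]
grip_width: -0.0001
```

```bash
python3 - <<'E'
from look import *
plan([F([.062,.01,.064]),F([.062,.02,.2])]); look(7)
E
```

```text
t 7.8 tcpF [ 0.0619 -0.0048  0.064 ] ft [0.13 1.25 0.24] w -6.622153280996356e-05
rot to target (deg45) [ 0.     -0.0003 -0.001 ]
[ 0.651 -0.093  0.064] -> [-0.0297 -0.0001  0.0001]
[ 0.654 -0.083  0.2  ] -> [-4.960e-02 -1.000e-04 -2.719e-01]
```

View pics/top7z.png

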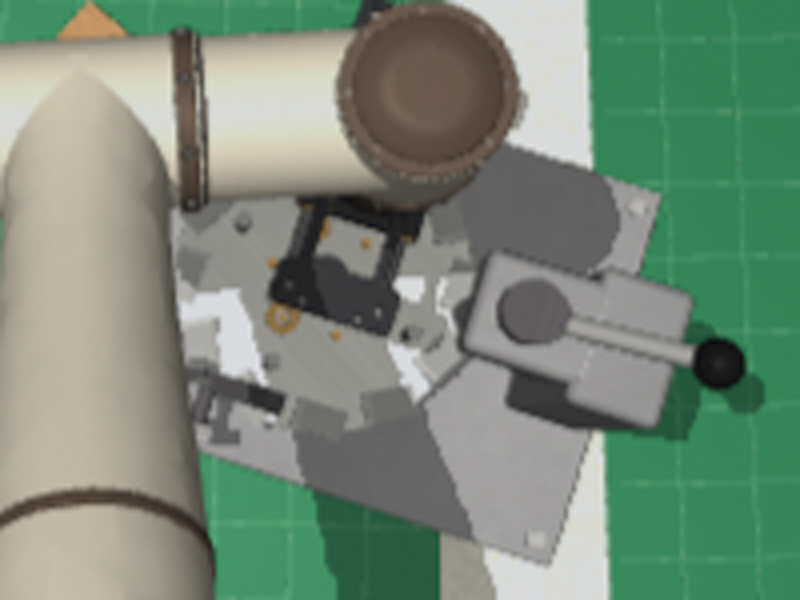

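```bash
python3 - <<'E'
from look import *
plan([F([.062,.015,.064]),F([.062,.025,.17]),F([-.012,.07,.19]),F([-.086,.122,.19]),F([-.086,.122,.106])])
E
```

```text
t 7.9 tcpF [ 0.062  -0.0048  0.0641] ft [ 0.39 -0.28 -0.14] w 0.0003358299915180264
rot to target (deg45) [-0.0003 -0.0002 -0.0009]
[ 0.652 -0.088  0.064] -> [-0.0396  0.0001  0.0003]
[ 0.655 -0.079  0.17 ] -> [-0.0596  0.     -0.2117]
[ 0.597 -0.014  0.19 ] -> [-0.1495  0.1481 -0.2518]
[0.541 0.056 0.19 ] -> [-0.2534  0.2962 -0.2518]
[0.541 0.056 0.106] -> [-0.2534  0.2962 -0.0838]
```

Call:
apply_moves --moves '[{"tx": -0.02,"ty": 0,"tz": 0,"rx": 0,"ry": 0,"rz": 0,"grip": -1},{"tx": -0.04,"ty": 0,"tz": 0,"rx": 0,"ry": 0,"rz": 0,"grip": -1},{"tx": -0.05,"ty": 0,"tz": -0.08,"rx": 0,"ry": 0,"rz": 0,"grip": -1},{"tx": -0.06,"ty": 0,"tz": -0.16,"rx": 0,"ry": 0,"rz": 0,"grip": -1},{"tx": -0.07,"ty": 0.01,"tz": -0.24,"rx": 0,"ry": 0,"rz": 0,"grip": -1},{"tx": -0.13,"ty": 0.07,"tz": -0.252,"rx": 0,"ry": 0,"rz": 0,"grip": -1},{"tx": -0.18,"ty": 0.14,"tz": -0.252,"rx": 0,"ry": 0,"rz": 0,"grip": -1},{"tx": -0.23,"ty": 0.21,"tz": -0.252,"rx": 0,"ry": 0,"rz": 0,"grip": -1},{"tx": -0.253,"ty": 0.28,"tz": -0.252,"rx": 0,"ry": 0,"rz": 0,"grip": -1},{"tx": -0.253,"ty": 0.296,"tz": -0.252,"rx": 0,"ry": 0,"rz": 0,"grip": -1},{"tx": -0.253,"ty": 0.296,"tz": -0.252,"rx": 0,"ry": 0,"rz": 0,"grip": -1}]'

```text
t: 9.0
ee_pos: [0.5401, 0.0575, 0.1908]
ee_rot: [-0.599, 0.801, -0.0, 0.001]
ft_force: [0.2, 0.9, -0.4]
grip_width: 0.0005
```

```bash
python3 - <<'E'
from look import *
plan([F([-.086,.122,.106]),F([-.086,.06,.106])]); look(8)
E
```

```text
t 9.0 tcpF [-0.0869  0.1229  0.1908] ft [ 0.19  0.92 -0.36] w 0.00046708260274994085
rot to target (deg45) [-0.0012  0.0007  0.0023]
[0.541 0.056 0.106] -> [ 0.0018 -0.0016  0.1696]
[ 0.523 -0.003  0.106] -> [ 0.1258 -0.0013  0.1695]
```

View pics/side8z.png

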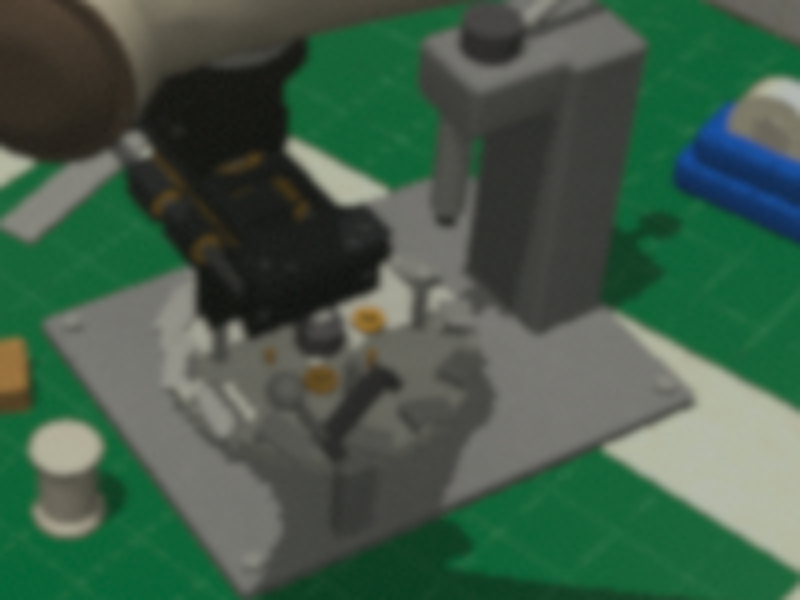

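View pics/top8z.png

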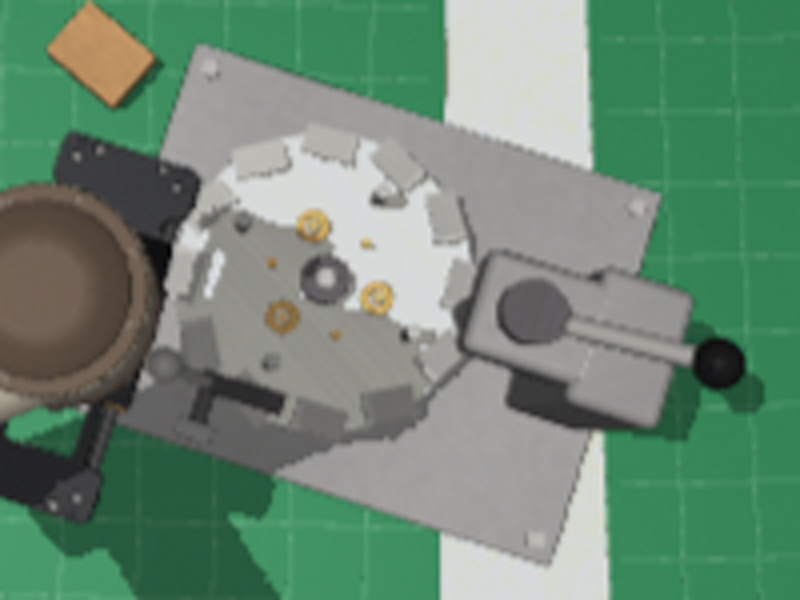

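Call:
apply_moves --moves '[{"tx": 0,"ty": -0.001,"tz": 0.08,"rx": 0,"ry": 0,"rz": 0,"grip": -1},{"tx": 0,"ty": -0.001,"tz": 0.168,"rx": 0,"ry": 0,"rz": 0,"grip": -1},{"tx": 0,"ty": -0.001,"tz": 0.168,"rx": 0,"ry": 0,"rz": 0,"grip": -1},{"tx": 0.012,"ty": -0.001,"tz": 0.168,"rx": 0,"ry": 0,"rz": 0,"grip": -1},{"tx": 0.024,"ty": -0.001,"tz": 0.168,"rx": 0,"ry": 0,"rz": 0,"grip": -1},{"tx": 0.034,"ty": -0.001,"tz": 0.168,"rx": 0,"ry": 0,"rz": 0,"grip": -1},{"tx": 0.042,"ty": -0.001,"tz": 0.168,"rx": 0,"ry": 0,"rz": 0,"grip": -1},{"tx": 0.05,"ty": -0.001,"tz": 0.168,"rx": 0,"ry": 0,"rz": 0,"grip": -1}]'

```text
t: 9.9
ee_pos: [0.5346, 0.0321, 0.1073]
ee_rot: [-0.598, 0.802, -0.0, 0.001]
ft_force: [0.4, 1.4, 0.7]
grip_width: 0.0006
```

Call:
apply_moves --moves '[{"tx": 0.008,"ty": 0,"tz": 0,"rx": 0,"ry": 0,"rz": 0,"grip": -1},{"tx": 0.016,"ty": 0,"tz": 0,"rx": 0,"ry": 0,"rz": 0,"grip": -1},{"tx": 0.024,"ty": 0,"tz": 0,"rx": 0,"ry": 0,"rz": 0,"grip": -1},{"tx": 0.032,"ty": 0,"tz": 0,"rx": 0,"ry": 0,"rz": 0,"grip": -1},{"tx": 0.04,"ty": 0,"tz": 0,"rx": 0,"ry": 0,"rz": 0,"grip": -1},{"tx": 0.048,"ty": 0,"tz": 0,"rx": 0,"ry": 0,"rz": 0,"grip": -1},{"tx": 0.056,"ty": 0,"tz": 0,"rx": 0,"ry": 0,"rz": 0,"grip": -1},{"tx": 0.064,"ty": 0,"tz": 0,"rx": 0,"ry": 0,"rz": 0,"grip": -1},{"tx": 0.07,"ty": 0,"tz": 0,"rx": 0,"ry": 0,"rz": 0,"grip": -1},{"tx": 0.07,"ty": 0,"tz": 0,"rx": 0,"ry": 0,"rz": 0,"grip": -1}]'

```text
t: 10.9
ee_pos: [0.5238, -0.0017, 0.106]
ee_rot: [-0.598, 0.802, 0.0, -0.0]
ft_force: [1.3, 0.4, -0.6]
grip_width: 0.0005
```

```bash
python3 - <<'E'
from look import *
plan([F([-.086,.122,.106])]); look(9)
E
```

```text
t 10.9 tcpF [-0.0856  0.0615  0.106 ] ft [ 1.26  0.4  -0.61] w 0.0005411816473595899
rot to target (deg45) [ 0.0002 -0.0001 -0.0016]
[0.541 0.056 0.106] -> [-1.21e-01  9.00e-04  1.00e-04]
```

View pics/side9z.png

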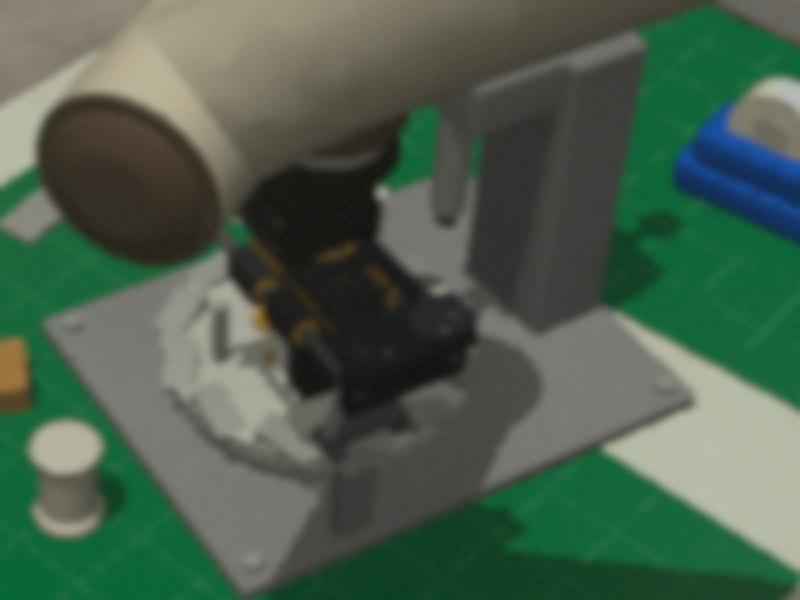

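Call:
apply_moves --moves '[{"tx": -0.04,"ty": 0,"tz": 0,"rx": 0,"ry": 0,"rz": 0,"grip": -1},{"tx": -0.08,"ty": 0,"tz": -0.02,"rx": 0,"ry": 0,"rz": 0,"grip": -1},{"tx": -0.12,"ty": 0,"tz": -0.08,"rx": 0,"ry": 0,"rz": 0,"grip": -1},{"tx": -0.16,"ty": 0.02,"tz": -0.16,"rx": 0,"ry": 0,"rz": 0,"grip": -1},{"tx": -0.2,"ty": 0.06,"tz": -0.24,"rx": 0,"ry": 0,"rz": 0,"grip": -1},{"tx": -0.26,"ty": 0.1,"tz": -0.3,"rx": 0,"ry": 0,"rz": 0,"grip": -1},{"tx": -0.32,"ty": 0.14,"tz": -0.34,"rx": 0,"ry": 0,"rz": 0,"grip": -1},{"tx": -0.36,"ty": 0.16,"tz": -0.36,"rx": 0,"ry": 0,"rz": 0,"grip": -1},{"tx": -0.36,"ty": 0.16,"tz": -0.36,"rx": 0,"ry": 0,"rz": 0,"grip": -1},{"tx": -0.36,"ty": 0.16,"tz": -0.36,"rx": 0,"ry": 0,"rz": 0,"grip": -1}]'

```text
t: 12.0
ee_pos: [0.4983, 0.1944, 0.2858]
ee_rot: [-0.598, 0.801, 0.0, -0.0]
ft_force: [0.9, -0.2, 0.9]
grip_width: 0.0003
```

```bash
python3 - <<'E'
from look import *
plan([]); look(10)
p,d=snapshot("side"); cv2.imwrite("pics/side10.png",p[:,:,::-1])
E
```

```text
t 12.0 tcpF [-0.1659  0.2422  0.2858] ft [ 0.92 -0.19  0.87] w 0.00031977278390489766
rot to target (deg45) [ 0.0006 -0.0003  0.0005]
```

View pics/side10z.png

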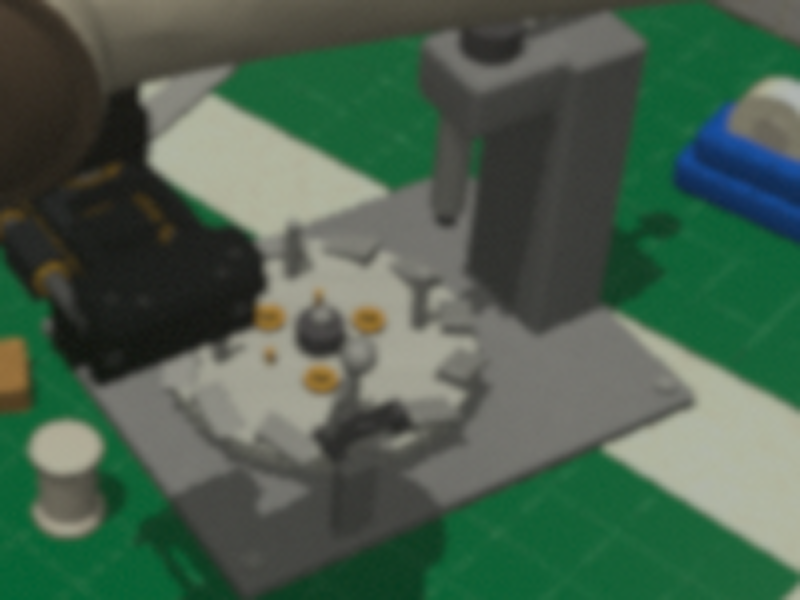

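View pics/top10z.png

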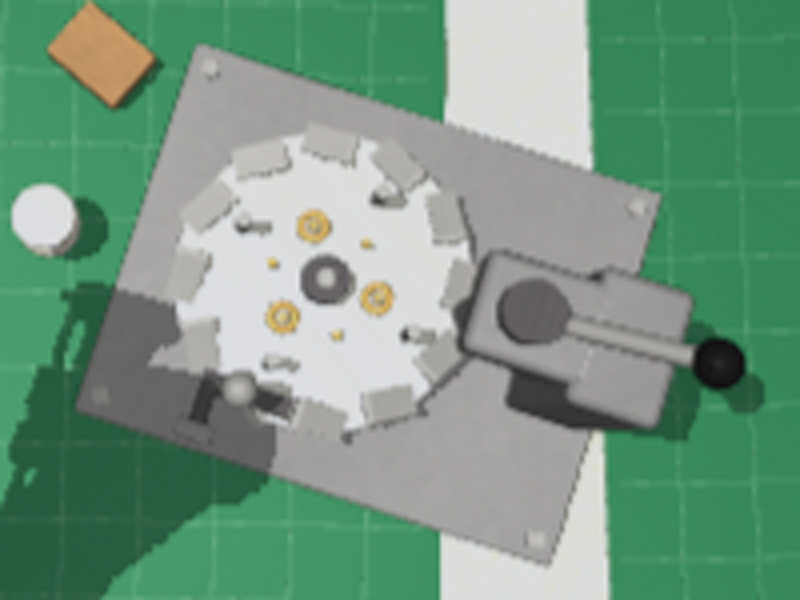

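View pics/side10.png

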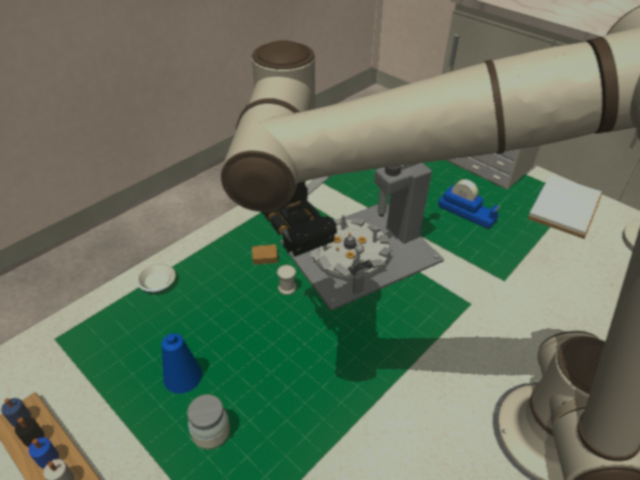

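```bash
python3 - <<'E'
import cv2,numpy as np
for n,(u,v) in (('side',(358,352)),('top',(241,388))):
    a=cv2.imread(f'pics/{n}0z.png',0);b=cv2.imread(f'pics/{n}10z.png',0)
    for h in (22,30):
        r=cv2.matchTemplate(b[v-60:v+60,u-60:u+60],a[v-h:v+h,u-h:u+h],cv2.TM_CCOEFF_NORMED);_,m,_,l=cv2.minMaxLoc(r); print(n,m,l[0]-60+h,l[1]-60+h)
a=cv2.imread('pics/top0z.png',0)
E
```

```text
side 0.8491463661193848 0 1
side 0.8376427888870239 0 0
top 0.9777202010154724 0 0
top 0.9203013777732849 0 0
```

```bash
python3 -c "
from station import ctrl,readout
print(ctrl.hand_in())
s=readout.state();print(s['t'],s['ft_force'])"
```

```text
the job is handed in; nothing more can be done
None
the job is handed in; nothing more can be done
```

I did the three steps in order with the shut fingertips and no grasping, and handed the job in at about 12 s of the 54 s allowed. The hand-in gave no verdict.

- **Pawl lifted:** I tipped the knob towards the feeder's +y. It stood at about 0.8 rad and stayed there after the finger backed off, and the wheel had not turned.
- **Wheel turned back:** I pushed peg3 in stages. Before the pawl was lowered, the peg positions in the top view read about -0.52 to -0.53 rad, against the target of -0.524.
- **Pawl lowered:** I pushed the knob back from the +y side until the pawl dropped.

**Last checks:**
- **Pawl:** Its knob is back within one pixel of its starting place in both 4x-enlarged views, so the pawl is fully down.
- **Wheel:** The pegs are still one notch back.
- **Eyelets and loose things:** By eye, all three eyelets are on their studs and the loose things look unmoved. I did not measure either of these.
- **Arm:** It stands clear of everything.
- **Forces:** The wrist force was under about 4 N at every reading.

**Disagreements:** The feeder pose fit left errors of up to about 1.7 pixels. The finger's half thickness where it met the peg came out at about 6.5 mm, not the 9.5 mm I had assumed from the pad width, so I set the end of the push from the pictures.

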